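Switch on the fume extractor, then open the safety-capped solvent bottle

TASK

Start the fume extractor first: press the sprung knob on its top down, turn it clockwise to the run rib while it is held down (never force it round unpressed), and let it pop back up there. Then open the solvent bottle: press its safety cap down, twist it anticlockwise while it is held down, and lift it off. Finish while still holding the cap in the gripper, upright and still, straight above the open bottle and a hand's breadth or so (about 4 to 12 cm) clear of its mouth, without having shifted the other things on the bench.

Things in the scene. Friction and masses are not known exactly. Their poses are not given: they have to be found in the camera images.
- extractor: Bench-top fume extractor, fixed: an upright grey drum 104 mm across, 80 mm high, with dark louvres all round and a black press-and-turn knob in the middle of its flat top. It and the bottle may stand in either place. Origin: centre of its underside; z up, the knob's axis. On its top a steel dot (stop) lies along +x, a steel rib (run) 68 degrees clockwise of it seen from above.
- knob_grip (a point): Middle of the knob's upright grip bar, on the knob's axis, 112 mm above the bench when up. The bar is 46 mm long along this point's x, 14 mm wide along y, from 14 mm below to 12 mm above this point, on a disc 48 mm across, 6 mm thick; then 12 mm of air to the drum's top. It turns and sinks with the knob; a white line on the bar's +x half points to the dot at the start.
- knob_press (a joint): How far the knob is pressed down: 0 up, 0.009 m fully down. Spring: 3.6 N to start, 9 N fully down. Press it at least 6 mm, and keep it pressed, to turn it out of the stop or run position; unpressed it has 7 degrees of play and then a lock, which must not be forced.
- knob_turn (a joint): Turn of the knob, rad, growing clockwise seen from above: 0 stop, 1.32 hard end. Once turned beyond about 1.05 (aim for 1.2) it is free to pop back up, and the spring locks it there as soon as it is no longer pressed. Turns with light friction.
- bottle: Amber glass solvent bottle, fixed in a round wooden stand 94 mm across and 28 mm high that is screwed to the bench. Bottle 68 mm across up to 70 mm above the bench, sloping shoulder up to 87 mm, then a neck 30 mm across with three bayonet flanges (hidden by the cap). Origin: centre of the stand's underside, on the bench; z up, along the bottle's axis.
- mouth (a point): Centre of the rim of the bottle's neck, on the bottle's axis, 118 mm above the bench. A sprung liner disc 22 mm across stands up to 11 mm above it.
- cap: Loose grey safety cap on the bottle: ribbed cylinder 48 mm across, 30 mm high, open below, about 40 g. Origin: centre of its lower rim, 101 mm above the bench when locked; z up. Three lugs inside the rim hook under the neck's flanges: pressed at least 6 mm down it can be twisted anticlockwise (from above); after 40 to 85 degrees of twist (end stop; aim for 62) it is free to come straight up.
- cap_grip (a point): Point on the cap's axis 16 mm above its lower rim, 14 mm below its crown: a good height for gripping it by its sides. A spring in the neck lifts the cap with 4 N when locked and 10 N when pressed fully down (9 mm). Clockwise it does not turn.
- stop_block: Loose rectangular wooden block, 50 x 85 x 45 mm, lying between the two places; leave it alone. Origin: centre of its underside.
- walnut: Loose flat block of dark walnut wood, 60 x 70 x 22 mm, farther back on the left; leave it alone. Origin: centre of its underside.
- block_plane: Loose small metal block plane, 157 mm long, 43 mm high, at the back in the middle; leave it alone. Origin: centre of its underside.
- lamp_foot (a point): Foot joint, 50 mm above the bench, of a desk lamp bolted down behind the work. From here its thin pole rises, leaning left (+y): at 0.57 m height it is 0.08 m farther left. Do not swing the arm through it: move between the two places in front of it (nearer the robot).
- lamp2_foot (a point): Foot joint, 50 mm above the bench, of a second desk lamp on the right. Its pole rises leaning right (-y): at 0.45 m height it is 0.13 m farther right. Keep the arm clear of it.
There are look-alikes about, which are no part of the job. Leave any red look-alike of the extractor alone.

How it is judged (in metres and radians):
On the way, in this order (a step that is already met when the one before it is completed fails the run):
1. the extractor's knob is pressed down by at least 4 mm (value of joint knob_press above 0.004 m), for 0.05 s.
2. the extractor's knob is turned to run and has popped back up (value of joint knob_turn above 0.95 rad and value of joint knob_press below 0.003 m), for 0.2 s.
3. the cap is pressed down on the bottle, at least 4 mm below its locked height (z of cap in the frame of bottle below 0.097 m and horizontal distance between cap and bottle below 0.006 m), for 0.05 s.
4. the cap is twisted out of its lock, still on the neck (angle between the x axis of cap and the x axis of bottle, either way round above 0.5 rad and z of cap in the frame of bottle below 0.11 m and horizontal distance between cap and bottle below 0.006 m), for 0.05 s.
At the end, for the whole second after the job is handed in: The knob is up (less than 3 mm down) and turned to run (beyond 0.95 rad). The gripper holds the cap (more than 1 N), still (under 3 cm/s), upright within 0.3 rad, its lower rim 30 to 160 mm above the bottle's mouth and its axis within 35 mm of the bottle's, not touching the bottle (all of step 2 and z of cap in the frame of mouth between 0.03 and 0.16 m and horizontal distance between cap and mouth below 0.035 m and angle between cap's own z axis and vertical below 0.3 rad and contact force between the fingers and cap above 1 N and contact force between cap and bottle below 0.1 N and linear speed of cap below 0.03 m/s); the arm keeps its last pose, push and grip.
It fails at once if the knob is forced round past its lock without being pressed (value of joint knob_turn between 0.2 and 0.9 rad and value of joint knob_press below 0.004 m).
It fails at once if the stop block is shifted by more than 3 cm (distance of stop_block from where it was at the start of the episode above 0.03 m).
It fails at once if the walnut offcut is shifted by more than 3 cm (distance of walnut from where it was at the start of the episode above 0.03 m).
It fails at once if the block plane is shifted by more than 3 cm (distance of block_plane from where it was at the start of the episode above 0.03 m).
It also fails if it takes over 51 s, if anything falls off the work surface, if the arm or the gripper's body presses on something with over 40 N, if the wrist force passes 120 N, or if a joint passes its speed limit or range.

ROBOT

A 6-joint arm with a two-finger parallel gripper is mounted at the origin on a cart in front of the work surface, level with it; the furniture and walls round the work are solid. World frame = base frame: x ahead of the robot, y to its left, z up, the work surface at z = 0. Lengths are in m, angles in degrees, forces in N, time in s.
With the tool pointing down it reaches from about 0.4 to 0.825 m from the base axis. Payload 7 kg.
Tool frame: the origin (TCP) lies midway between the tips of the shut fingers; the grasp point (between the pads) lies 19 mm behind it; z points along the fingers, y is the line along which they close (so a half turn about z gives the same grasp; the last joint's range is limited). The gripper opens to 88 mm and grips with 3 to 60 N. Pads are 19 mm wide; open, the fingers measure 130 mm over their backs; the gripper's body (78 mm by 193 mm) begins 47 mm behind the grasp point.
Start: joints at [-48.123, 20.546, 0.682, 0, -70.136, -16.507], TCP at [0.289, -0.61, 0.227] pointing down, gripper open.
Joint ranges: [-176.03, 176.03], [-82.01, 121.73], [-58.28, 71.71], [-173.87, 95.51], [-174.79, -0.11], [-173.66, 173.66]. Speed limits (degrees/s): [136.94, 136.94, 172.46, 180, 180, 180].

INTERFACE

Orientations are given as a 3x3 rotation matrix whose columns are the frame's x, y, z axes.
In Python, from rig import robot gives the robot as it stands. Calls block until the motion is done:
- robot.goto(position, orientation): joint-space move of the TCP to a pose.
- robot.servo_line(position, ori=None, speed=0.15): straight line of the TCP; ori=None keeps the orientation; speed is the mean speed in m/s.
- robot.movej(angles): joint-space move.
- robot.move_gripper(opening): opening from 0.0 (shut) to 1.0 (fully open); the grip force is fixed at half the most; returns when the fingers have stopped.
- robot.dwell(seconds).
- robot.ik(position, orientation): joint angles nearest the present ones, or None.
- robot.grab_frame(name): name is "side" or "top"; returns (picture, depth): 400x640x3 uint8, red, green, blue; 400x640 float32, m along the optical axis (not along the pixel's ray), 0 where there is no reading.
- robot.camera_info(name): a dict with "vfov" (degrees; the focal length in pixels is half the picture's height over the tangent of half this angle, whatever the lens; pixels are square), "cx", "cy" (the principal point, pixels), "k1" (the pictures are not rectified: a ray, as slopes to the right and down, at radius r is drawn at 1 + k1 r^2 times it, then the intrinsics apply), "view" (4x4, takes a point from world to camera coordinates). Camera axes: x right, y down, z forward; pixel columns grow to the right and rows downward; lengths in m; the calibration is good to about 2 mm. A picture is of the moment at which its call begins. camera_info takes no time and is no camera call.
A pose or a line that the arm cannot do raises robot.Unreachable and nothing moves.
- robot.job_done(): hands the job in; it is judged then, once.
Readings, each from a call of its own:
- robot.read_t(): time.
- robot.read_qpos(): joint angles.
- robot.read_qvel(): joint speeds.
- robot.read_effort(): joint torques, N m.
- robot.read_position(): TCP position.
- robot.read_tcp_rot(): TCP orientation.
- robot.read_force(): force on the tool from outside, world axes, zero at the start.
- robot.read_ft_torque(): the same for the moment, N m.
- robot.read_grip_width(): opening from 0.0 (shut) to 1.0 (fully open).
- robot.read_finger_force(): force on a finger pad.
Only numpy, scipy, OpenCV 4.12 (cv2) and the standard library are available. Lean on these libraries where they do the work, as an engineer would, in place of code of your own. Each camera call takes 0.05 s, during which the arm holds its last target. There are 200 camera calls.

## Working session

There is one attempt and no reset: what is moved stays moved. The work goes in short steps, each a Python script; the robot and the scene stay as the last script left them, time stands still between calls to the robot, and variables do not carry over. Pictures are saved under pics/ and viewed, at most 10 in all, crops included, and the job is handed in when it is done.

```bash
mkdir -p pics; ls
cat > h.py <<'E'
import numpy as np, cv2
from rig import robot
def K(n):
    c=robot.camera_info(n); f=200/np.tan(np.radians(c["vfov"])/2); return c,f
def ray(n,u,v):
    c,f=K(n); x=(u-c["cx"])/f; y=(v-c["cy"])/f
    rd=np.hypot(x,y); r=rd
    for _ in range(30): r=rd/(1+c["k1"]*r*r)
    s=r/rd if rd>0 else 1
    V=np.array(c["view"]); R=V[:3,:3]; o=-R.T@V[:3,3]
    return o, R.T@np.array([x*s,y*s,1.0])
def onplane(n,u,v,z):
    o,d=ray(n,u,v); return o+d*(z-o[2])/d[2]
def cloud(n,dep):
    c,f=K(n); v,u=np.mgrid[0:400,0:640]
    x=(u-c["cx"])/f; y=(v-c["cy"])/f; rd=np.hypot(x,y)+1e-9; r=rd.copy()
    for _ in range(30): r=rd/(1+c["k1"]*r*r)
    s=r/rd; V=np.array(c["view"]); R=V[:3,:3]; o=-R.T@V[:3,3]
    P=np.stack([x*s*dep,y*s*dep,dep],-1)@R+o
    P[dep<=0]=np.nan
    return P
def proj(n,p):
    c,f=K(n); q=np.array(c["view"])@np.append(p,1); x,y=q[:2]/q[2]; k=1+c["k1"]*(x*x+y*y)
    return x*k*f+c["cx"], y*k*f+c["cy"]
E
python3 - <<'E'
from h import *
for n in("side","top"):
    im,d=robot.grab_frame(n); np.savez(f"{n}0.npz",im=im,d=d)
    cv2.imwrite(f"pics/{n}0.png",im[:,:,::-1])
    c=robot.camera_info(n); print(n,{k:np.round(v,3).tolist() for k,v in c.items()})
print(robot.read_t(),robot.read_tcp_rot())
E
```

```text
pics
side {'vfov': 50.076, 'cx': 321.226, 'cy': 202.351, 'k1': -0.11, 'view': [[-0.836, -0.549, 0.003, 0.496], [-0.257, 0.387, -0.885, 0.164], [0.485, -0.741, -0.465, 0.873], [0.0, 0.0, 0.0, 1.0]]}
top {'vfov': 51.35, 'cx': 321.103, 'cy': 202.813, 'k1': -0.086, 'view': [[-0.029, -1.0, -0.004, 0.152], [-0.995, 0.03, -0.091, 0.526], [0.091, 0.002, -0.996, 1.077], [0.0, 0.0, 0.0, 1.0]]}
0.1 [[-9.03604930e-01 -4.28366108e-01 -7.80375010e-04]
 [-4.28366792e-01  9.03604017e-01  1.29333851e-03]
 [ 1.51127609e-04  1.50295380e-03 -9.99998859e-01]]
```

View pics/top0.png

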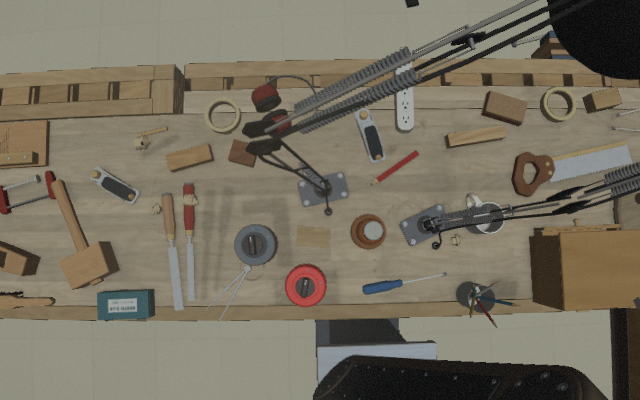

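View pics/side0.png

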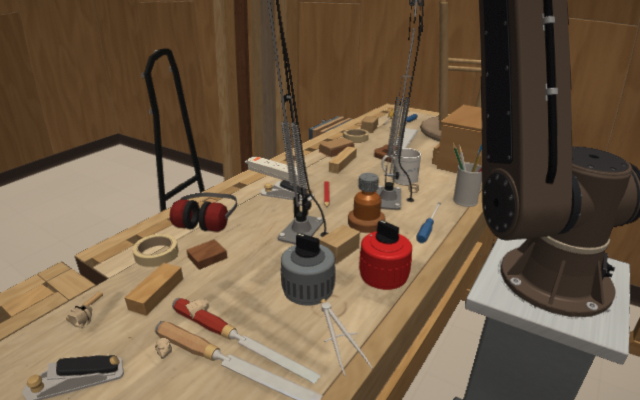

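The top view shows the grey extractor with its knob at about (255,244), the bottle cap at (371,230) and the red look-alike at (306,286). The stop block is at (313,236), and the lamp feet are at (322,187) and (428,225). Next I'll measure these and zoom in on the knob.

Run:
```python
from h import *
z=np.load("top0.npz"); im,d=z["im"],z["d"]; P=cloud("top",d)
def region(u0,u1,v0,v1,zl,zh):
    m=np.zeros(d.shape,bool); m[v0:v1,u0:u1]=1
    m&=(P[...,2]>zl)&(P[...,2]<zh); return m
def circ(m,name,zz):
    c,_=cv2.findContours(m.astype(np.uint8),cv2.RETR_EXTERNAL,cv2.CHAIN_APPROX_NONE)
    c=max(c,key=cv2.contourArea)[:,0]
    w=np.array([onplane("top",u,v,zz)[:2] for u,v in c],np.float32)
    (x,y),r=cv2.minEnclosingCircle(w); print(name,m.sum(),"med",np.nanmedian(P[m],0).round(4),"encl",x,y,2*r)
    return w
circ(region(228,285,215,275,.06,.088),"drumtop",.08)
circ(region(228,285,215,275,.092,.104),"disc",.101)
w=circ(region(228,285,215,275,.112,.14),"bar",.124); print(cv2.minAreaRect(w))
circ(region(345,395,205,255,.11,.15),"captop",.131)
circ(region(345,395,205,255,.015,.04),"stand",.028)
for u,v in((322,187),(428,225),(313,236),(306,286)): print((u,v),P[v,u].round(3))
m=region(296,332,215,255,.03,.06); w=circ(m,"block",.045); print(cv2.minAreaRect(w))
m=region(284,330,262,308,.06,.15); circ(m,"red",.08)
a=cv2.resize(im[214:274,225:285],(600,600),interpolation=cv2.INTER_CUBIC)
cv2.imwrite("pics/knob.png",cv2.convertScaleAbs(a[:,:,::-1],alpha=1.6))
# side view: cloud heights
z=np.load("side0.npz"); d=z["d"]; P=cloud("side",d)
for n,(u0,u1,v0,v1,zl,zh) in dict(bar=(285,335,225,260,.112,.14),cap=(350,390,165,200,.11,.14),captop=(350,390,165,200,.128,.14)).items():
    m=region(u0,u1,v0,v1,zl,zh); print("side",n,m.sum(),np.nanmin(P[m],0).round(3),np.nanmax(P[m],0).round(3),np.nanmedian(P[m],0).round(4))
```

```text
drumtop 1070 med [0.4257 0.3013 0.0809] encl 0.42583590745925903 0.3052084147930145 0.10564758628606796
disc 166 med [0.4266 0.2985 0.0991] encl 0.42701685428619385 0.29972684383392334 0.044837385416030884
bar 124 med [0.4261 0.3063 0.124 ] encl 0.4261588156223297 0.30564576387405396 0.046198830008506775
((0.42613935470581055, 0.3058798611164093), (0.04592210054397583, 0.015562707558274269), 4.750182151794434)
captop 315 med [0.4521 0.0154 0.1319] encl 0.45236292481422424 0.015278724022209644 0.048776403069496155
stand 408 med [0.4506 0.0272 0.0263] encl 0.4527086615562439 0.015103080309927464 0.09318560361862183
(322, 187) [0.557 0.133 0.147]
(428, 225) [ 0.461 -0.13   0.083]
(313, 236) [0.443 0.16  0.047]
(306, 286) [0.324 0.178 0.125]
block 637 med [0.4427 0.1594 0.0458] encl 0.44194889068603516 0.159633606672287 0.09604553133249283
((0.44285258650779724, 0.15945108234882355), (0.08483120799064636, 0.04996357858181), 82.64908599853516)
red 1394 med [0.322  0.1803 0.0816] encl 0.32096830010414124 0.1810486912727356 0.10472442954778671
side bar 208 [0.399 0.299 0.112] [0.446 0.316 0.126] [0.4203 0.311  0.1216]
side cap 281 [ 0.425 -0.008  0.11 ] [0.471 0.04  0.133] [0.4431 0.0266 0.1283]
side captop 143 [ 0.426 -0.008  0.128] [0.471 0.039 0.133] [0.4469 0.0176 0.1308]
```

View pics/knob.png

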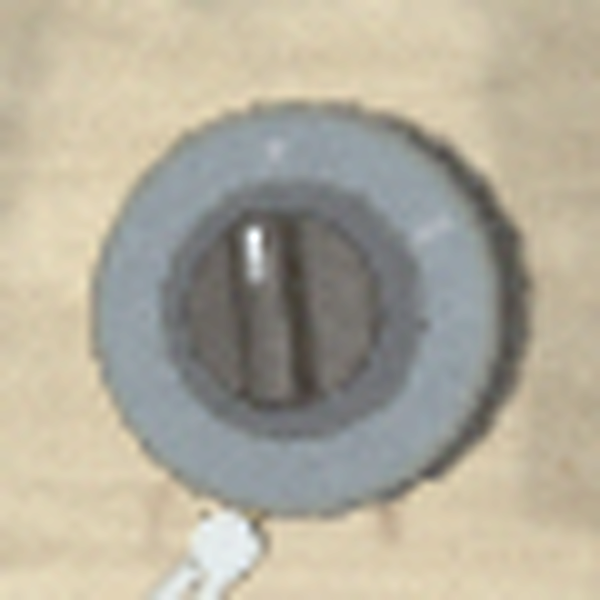

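The crop shows the white line at the bar's top end (254,250), the dot at (276,150) and the rib at (433,230). The bar is therefore at stop, pointing about 5° left of +x. I'll check obstacle heights and the IK next.

```bash
cat >> h.py <<'E'
def R(yaw): # tool down, tool x at -? : tool y axis at yaw+90 deg; tool x mirrored
    a=np.radians(yaw); y=np.array([-np.sin(a),np.cos(a),0]); z=np.array([0,0,-1.]); x=np.cross(y,z)
    return np.column_stack([x,y,z])
KN=np.array([.426,.3055]); CP=np.array([.4525,.0152])
E
python3 - <<'E'
from h import *
z=np.load("top0.npz"); im,d=z["im"],z["d"]; P=cloud("top",d)
c=KN
for n,(a,b),zz in(("dot",(276,150),.081),("rib",(433,230),.081),("line",(254,250),.124)):
    p=onplane("top",225+(a+.5)/10-.5,214+(b+.5)/10-.5,zz)[:2]-c; print(n,p.round(4),np.degrees(np.arctan2(p[1],p[0])))
def reg(n,x0,x1,y0,y1):
    m=(P[...,0]>x0)&(P[...,0]<x1)&(P[...,1]>y0)&(P[...,1]<y1); q=P[m]; i=np.argmax(q[:,2]); print(n,q[i].round(3),np.percentile(q[:,2],90).round(3))
    return q
reg("cup",.2,.38,-.35,-.15); reg("cabinet",.15,.5,-.75,-.4)
reg("inner",.15,.4,-.4,.5)
for zl in(.15,.25,.35,.45):
    for n,cc in(("lamps",1),):
        m=(P[...,2]>zl)&(P[...,2]<zl+.1)&(P[...,0]>.3); q=P[m]
        if len(q): 
            for s in (q[q[:,1]>0],q[q[:,1]<0]):
                if len(s): print(zl,s.min(0).round(3),s.max(0).round(3))
q0=np.array(robot.read_qpos()); print("q0",q0)
u=np.array([np.cos(np.radians(-64.7)),np.sin(np.radians(-64.7))])
for r in(.4,.42,.45):
  for zz in(.3,.36):
    print(r,zz,robot.ik([*(r*u),zz],robot.read_tcp_rot()))
for y in(4.75,-175.25,-64,116):
    print("K",y,robot.ik([*KN,.2],R(y)))
for y in range(-180,180,30): print("C",y,robot.ik([*CP,.2],R(y)))
E
```

```text
dot [0.0397 0.0052] 7.496930689252171
rib [ 0.0186 -0.0339] -61.17152168740567
line [0.0144 0.0036] 14.10821887233349
cup [ 0.322 -0.202  0.18 ] 0.087
cabinet [ 0.283 -0.514  0.298] 0.165
inner [ 0.3   -0.07   0.804] 0.694
0.15 [0.549 0.125 0.151] [0.586 0.173 0.25 ]
0.15 [ 0.3   -0.634  0.15 ] [ 0.493 -0.153  0.25 ]
0.25 [0.551 0.141 0.252] [0.588 0.188 0.35 ]
0.25 [ 0.456 -0.258  0.25 ] [ 0.495 -0.192  0.35 ]
0.35 [0.55  0.158 0.35 ] [0.575 0.206 0.45 ]
0.35 [ 0.461 -0.304  0.35 ] [ 0.507 -0.226  0.45 ]
0.45 [0.547 0.174 0.45 ] [0.582 0.218 0.55 ]
0.45 [ 0.462 -0.347  0.45 ] [ 0.53  -0.252  0.55 ]
q0 [-4.81212714e+01  2.05885938e+01  6.39721113e-01 -1.72002927e-02
 -7.01361500e+01 -1.65089212e+01]
0.4 0.3 [-3.60833846e+01 -9.33679581e+00 -2.36072400e+01 -3.46093126e-02
 -7.58093367e+01 -2.85441566e+01]
0.4 0.36 [-3.60833843e+01 -1.04352248e+01 -1.69123176e+01 -3.37634607e-02
 -8.36026868e+01 -2.85488793e+01]
0.42 0.3 [-3.75596353e+01 -7.07549011e+00 -2.17793912e+01 -3.25408937e-02
 -7.53767175e+01 -2.70681762e+01]
0.42 0.36 [-3.75596351e+01 -8.20861248e+00 -1.51577991e+01 -3.171439
[... 894 characters left out ...]
778897   0.31646972 -28.3438339    0.         -61.33969639
 153.01221103]
C -60 None
C -30 [  26.98778897    0.31646972  -28.3438339     0.          -61.33969639
 -146.98778897]
C 0 [  26.98778897    0.31646972  -28.3438339     0.          -61.33969639
 -116.98778897]
C 30 [ 26.98778897   0.31646972 -28.3438339    0.         -61.33969639
 -86.98778897]
C 60 [ 26.98778897   0.31646972 -28.3438339    0.         -61.33969639
 -56.98778897]
C 90 [ 26.98778897   0.31646972 -28.3438339    0.         -61.33969639
 -26.98778897]
C 120 [ 26.98778897   0.31646972 -28.3438339    0.         -61.33969639
   3.01221103]
C 150 [ 26.98778897   0.31646972 -28.3438339    0.         -61.33969639
  33.01221103]
```

Run:
```python
from h import *
p=robot.read_position(); robot.servo_line([p[0],p[1],.34],speed=.2)
u=np.array([np.cos(np.radians(-64.7)),np.sin(np.radians(-64.7))])
q=np.array(robot.ik([*(.4*u),.34],robot.read_tcp_rot())); q[5]=60
robot.movej(q.tolist()); print(robot.read_t(),robot.read_position())
q[0]=57; robot.movej(q.tolist()); print(robot.read_t(),robot.read_position())
robot.goto([*KN,.17],R(-174)); print(robot.read_t(),robot.read_position(),robot.read_force(),robot.read_grip_width())
im,d=robot.grab_frame("side"); cv2.imwrite("pics/s1.png",im[:,:,::-1])
```

```text
2.0333 [ 0.17123347 -0.36196502  0.3397634 ]
4.1167 [0.35212334 0.18974646 0.33996417]
4.9917 [0.42642082 0.30526584 0.17096093] [0.36607581 0.50509313 0.0336144 ] 1.0041765445371105
```

View pics/s1.png

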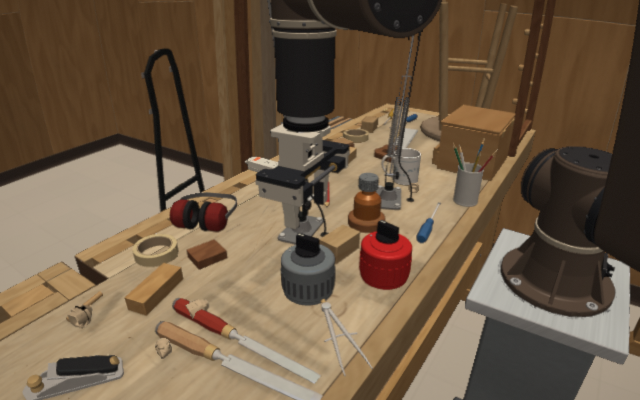

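The gripper is above the grey extractor, with its fingertips near (303,215) and the knob at (307,243). I'll descend, grip and press, checking the force on the way.

Run:
```python
from h import *
print(proj("side",[*KN,.171]),proj("side",[*KN,.124]))
robot.servo_line([*KN,.103],speed=.08); print("down",robot.read_t(),robot.read_position(),robot.read_force())
robot.move_gripper(0.0); robot.dwell(.2)
print("grip",robot.read_t(),robot.read_grip_width()*88,robot.read_finger_force(),robot.read_force(),robot.read_ft_torque())
for s in(.004,.008):
    robot.servo_line([*KN,.103-s],speed=.02); robot.dwell(.15); print(s,robot.read_t(),robot.read_position(),robot.read_force(),robot.read_ft_torque())
```

```text
(np.float64(305.9956869287133), np.float64(213.8073636049264)) (np.float64(306.3546103349511), np.float64(235.86380313911235))
down 6.025 [0.42626391 0.30581945 0.10347545] [ 0.14946997 -0.16685636  0.07433395]
grip 7.375 13.929319098636968 29.953322410583496 [-3.06291332  4.92339321 -0.92532736] [1.79027758 1.096115   0.00296648]
0.004 7.875 [0.42602643 0.30701335 0.09972691] [-4.75300928  3.26149295  4.86660522] [ 1.39299207  2.00607313 -0.08647446]
0.008 8.375 [0.42604846 0.30700209 0.09592323] [-5.45681213  3.71550361  7.24366957] [ 1.24889555  2.27831685 -0.06017008]
```

Run:
```python
from h import *
k=[.426,.307,.0941]
robot.servo_line(k,speed=.02); print(robot.read_position(),robot.read_force())
for a in(5,15,30,45,60,69):
    robot.goto(k,R(-174-a)); t=robot.read_tcp_rot()
    f,m=robot.read_force(),robot.read_ft_torque()
    print(a,round(robot.read_t(),2),robot.read_position().round(4),f.round(2),np.round(m,2),round(np.degrees(np.arctan2(-t[0,1],t[1,1])),1),robot.read_grip_width()*88)
    if f[2]<4 or np.linalg.norm(f[:2])>25 or abs(m[2])>1.2: print("STOP");break
```

```text
[0.42595235 0.30709033 0.09480248] [-3.39176506 -0.24868752  8.04956947]
5 8.88 [0.426  0.3071 0.0948] [-3.51 -0.67  8.15] [-0.49  1.46 -0.08] -179.0 13.786312023474306
15 9.17 [0.4259 0.3069 0.0948] [-3.55 -0.64  9.25] [-0.59  1.41 -0.05] 171.0 13.568904027902667
30 9.53 [0.4259 0.3068 0.0948] [-2.8  -1.69  7.99] [-0.75  1.43 -0.05] 156.0 14.026716234990738
45 9.88 [0.4257 0.3066 0.0947] [-3.66 -1.78  8.28] [-0.79  1.53 -0.05] 141.0 13.832285413387591
60 10.24 [0.4256 0.3065 0.0946] [-4.16 -2.2   7.77] [-0.79  1.75 -0.01] 126.0 14.173816410901438
69 10.52 [0.4255 0.3065 0.0946] [-4.02 -1.7   8.75] [-0.75  1.94 -0.03] 117.0 14.124526826662034
```

Run:
```python
from h import *
robot.servo_line([.4257,.3067,.1018],speed=.04); print(robot.read_force())
robot.move_gripper(0.6); robot.dwell(.1)
robot.servo_line([.4257,.3067,.20],speed=.15); print(robot.read_t())
q=np.array(robot.read_qpos()); q2=np.array(robot.ik([.37,.2,.30],R(117))); robot.movej(q2.tolist())
print(robot.read_t())
im,d=robot.grab_frame("top"); P=cloud("top",d)
cv2.imwrite("pics/t2.png",cv2.resize(im[204:274,215:405],(760,280),interpolation=cv2.INTER_CUBIC)[:,:,::-1])
m=np.zeros(d.shape,bool); m[215:275,228:285]=1; m&=(P[...,2]>.112)&(P[...,2]<.14)
print(m.sum(),np.nanmedian(P[m],0))
im,d=robot.grab_frame("side"); cv2.imwrite("pics/s2.png",cv2.resize(im[150:310,260:430],(680,640)[::1],interpolation=cv2.INTER_CUBIC)[:600,:,::-1])
P=cloud("side",d); m=np.zeros(d.shape,bool); m[220:262,285,]=0; m[220:262,283:337]=1; m&=(P[...,2]>.112)&(P[...,2]<.14)&(P[...,0]>.39)
c=P[m]; print("sidebar",len(c),np.percentile(c[:,2],98)); 
if len(c)>20:
    x,y=(c[:,:2]-c[:,:2].mean(0)).T; C=np.cov(x,y); w,v=np.linalg.eigh(C); print(np.degrees(np.arctan2(v[1,1],v[0,1])))
```

```text
[-3.30229848 -1.21097716  3.11266718]
12.6083
13.2833
10 [0.41589357 0.32521524 0.12321025]
sidebar 148 0.12492551312591198
114.83606630024151
```

View pics/s2.png

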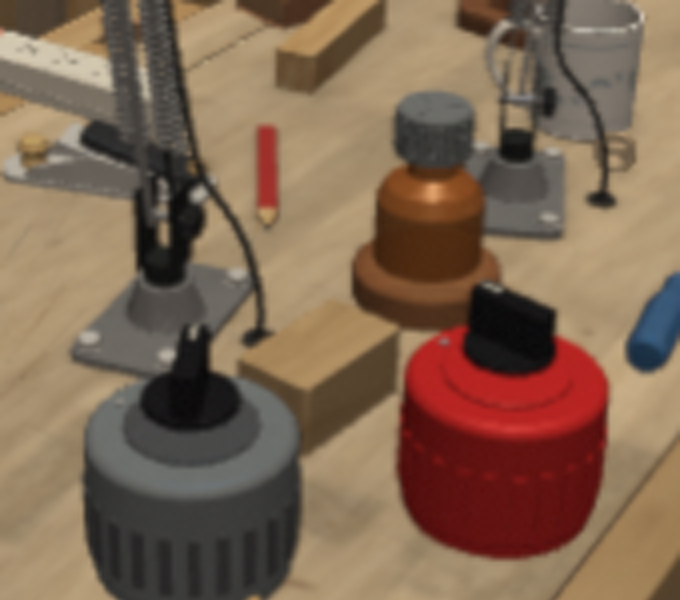

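The side crop shows the knob up and turned to run, with its bar pointing at the rib and its top at about 0.125 m. The block and bottle haven't moved. Now the cap.

Run:
```python
from h import *
robot.goto([.36,.06,.30],R(90)); robot.move_gripper(1.0)
robot.goto([*CP,.17],R(90)); robot.servo_line([*CP,.102],speed=.08)
print("down",robot.read_t(),robot.read_position(),robot.read_force())
robot.move_gripper(0.0); robot.dwell(.15)
print("grip",robot.read_t(),robot.read_grip_width()*88,robot.read_finger_force(),robot.read_position(),robot.read_force())
for s in(.004,.0085):
    robot.servo_line([*CP,.102-s],speed=.02); robot.dwell(.15); print(s,robot.read_t(),robot.read_position(),robot.read_force(),robot.read_ft_torque())
```

```text
down 16.4917 [0.45290627 0.01540656 0.10251105] [-0.45985022  0.77714425  0.25151195]
grip 17.3667 48.21130585208661 29.99930846504867 [0.45213116 0.01506771 0.10193185] [-2.56906017  0.25631166  2.2887569 ]
0.004 17.8667 [0.45229101 0.01506211 0.09800351] [-3.1454837  -1.06255699  4.41026117] [-0.14202266  1.55615888 -0.01319041]
0.0085 18.3917 [0.45228445 0.01505857 0.0936656 ] [-4.45259804 -1.08050723  7.21508888] [-0.12548242  2.01621464 -0.02347502]
```

Run:
```python
from h import *
for s in np.arange(.0092,.0125,.0006):
    robot.servo_line([*CP,.102-s],speed=.02); robot.dwell(.1); f=robot.read_force(); print(s,robot.read_t(),robot.read_position().round(4),f.round(2))
    if f[2]>12: break
```

```text
0.0092 18.7417 [0.4523 0.015  0.0931] [-6.52 -0.27 10.61]
0.0098 19.0917 [0.4523 0.0151 0.0929] [-7.24  0.7  13.28]
```

Run:
```python
from h import *
k=[*CP,.0926]
for a in(8,20,35,50,62):
    robot.goto(k,R(90+a)); t=robot.read_tcp_rot(); f,m=robot.read_force(),robot.read_ft_torque()
    print(a,round(robot.read_t(),2),robot.read_position().round(4),f.round(2),np.round(m,2),robot.read_grip_width()*88,robot.read_finger_force())
    if np.linalg.norm(f[:2])>25 or abs(m[2])>1.5: print("STOP");break
im,d=robot.grab_frame("side"); cv2.imwrite("pics/s3.png",cv2.resize(im[130:260,310:440],(600,600))[:,:,::-1])
```

```text
8 19.35 [0.4523 0.0149 0.0931] [-6.43 -1.54 10.49] [-0.45  2.33  0.1 ] 48.03947618447167 30.003209598362446
20 19.67 [0.4523 0.0148 0.093 ] [-5.79 -1.59  9.13] [-0.74  2.03  0.02] 48.42054771925424 30.003482792526484
35 20.02 [0.4521 0.0149 0.0929] [-6.66 -1.11  9.98] [-0.26  2.44  0.06] 48.091108247968826 30.003263829275966
50 20.38 [0.4521 0.0149 0.0929] [-6.52 -0.33 10.03] [-0.37  2.48  0.08] 48.162197162461204 30.003665015101433
62 20.7 [0.4521 0.0149 0.0929] [-6.71  0.19 10.31] [-0.33  2.55  0.08] 48.05188026183549 30.00225911848247
```

Run:
```python
from h import *
ok=True
for z in(.099,.104,.109,.118):
    robot.servo_line([*CP,z],speed=.04); f=robot.read_force(); print(z,robot.read_t(),robot.read_position().round(4),f.round(2),robot.read_grip_width()*88)
    if f[2]<-8: ok=False; print("STUCK"); break
if ok:
    robot.servo_line([*CP,.185],speed=.08); robot.dwell(.3)
    print(robot.read_t(),robot.read_position(),robot.read_force(),robot.read_grip_width()*88,robot.read_finger_force())
    im,d=robot.grab_frame("side"); cv2.imwrite("pics/s4.png",cv2.resize(im[100:280,270:450],(600,600))[:,:,::-1])
```

```text
0.099 21.0583 [0.4521 0.0149 0.0993] [-5.66 -0.79  7.09] 48.47670905037567
0.104 21.3333 [0.4521 0.015  0.104 ] [-3.26 -0.94  1.22] 48.432215277433315
0.109 21.6083 [0.4522 0.015  0.1091] [-3.87 -2.05  0.13] 48.13568976111445
0.118 21.9833 [0.4537 0.0158 0.1187] [ 0.08 -0.45 -0.46] 48.07560381961125
23.275 [0.45238424 0.0151446  0.18471416] [-0.92801054 -0.33130594 -0.53602834] 48.12616613607633 29.99760984443128
```

View pics/s4.png

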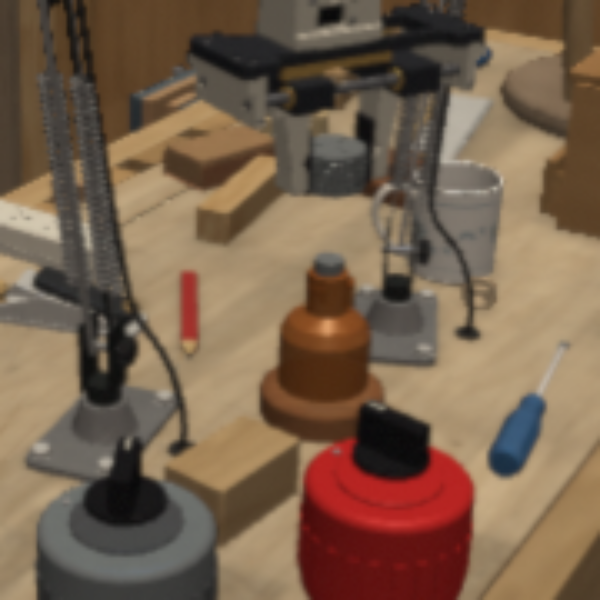

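The cap is held upright at (338,165) in the crop, straight above the open bottle, whose liner shows at (328,262). Its rim is about 65 mm above the mouth, and the knob is still at run. I'm handing it in.

```bash
python3 -c "
from rig import robot
print(robot.read_t(), robot.job_done())"
```

```text
the job is handed in; nothing more can be done
23.325 None
```

The job is handed in at 23.3 s of the 51 s allowed: the extractor knob is up at run, and the gripper is holding the cap still and upright about 65 mm above the open bottle; the judge gave no verdict.

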